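# Make up two probing kits from the stock

### The arm

A 6-joint arm with a two-finger parallel gripper is mounted at the origin on a cart in front of the work surface, level with it; the furniture and walls round the work are solid. World frame = base frame: x ahead of the robot, y to its left, z up, the work surface at z = 0. Lengths are in m, angles in rad, forces in N, time in s.
With the tool pointing down it reaches from about 0.35 to 0.775 m from the base axis. Payload 7.3 kg.
Tool frame: the origin (TCP) lies on the mounting face of the last link; the fingertips stand 178 mm ahead of it and the grasp point (between the pads) lies 159 mm ahead of it (robot.tcp_to_tips is the distance from the TCP to the fingertips, in m); z points along the fingers, y is the direction in which the jaws open and shut (so a half turn about z gives the same grasp; the last joint's range is limited). The gripper opens to 92 mm and grips with 3 to 60 N. Pads are 19 mm wide; open, the fingers measure 130 mm over their backs; the gripper's body (75 mm by 190 mm) begins 47 mm behind the grasp point.
Start: joints at [-1.488, 0.342, 1.524, -0, 1.275, -0.146], TCP at [0.119, -0.511, 0.405] pointing down, gripper open.
Joint ranges: [-2.53, 2.53], [-0.77, 2.02], [0.04, 2.7], [-1, 4.14], [0.28, 2.66], [-3.11, 3.11]. Speed limits (rad/s): [2.57, 2.57, 3.14, 3.14, 3.14, 3.14].

### API

Orientations are given as [roll, pitch, yaw] about the fixed x, y, z axes, in that order (R = Rz(yaw) Ry(pitch) Rx(roll)).
In Python, from cell import robot, viewer gives the robot as it stands.
- The arm moves only by the shell command python3 -m creep 'ROWS' [OPENING] [FORCE]. ROWS is JSON, a list that holds one entry, the list of rows, each a list of 6 numbers: the shift along the world's x, y, z in mm, then the turn, a rotation vector about the world's x, y, z in degrees. A call has 1 to 5 rows; each row shifts and turns the pose as measured when the row begins; what a row does not reach is not made up. A row lasts 1/12 s, in which the tool goes at most 41.7 mm and 7.16 degrees, less where a joint would pass 70% of its speed; a pose out of reach is approached as far as the arm can. A call with a gripper value outside its range is refused whole. OPENING is the closure, from -1 (fully open) to 1 (shut), set as the call begins (- or left out, the last holds). The fingers move at their own pace and stop on an object; FORCE is the grip in N (left out, the last holds). Time passes only in rows, so rows that do not move let the fingers close. It gives the time, the measured TCP pose, the force and the opening at its end, in the units of the state.
- robot.observe(): the state, without advancing time (a new reading comes with each control period).
- viewer.read_camera(name): name is "side" or "top" or "wrist"; returns the picture (384x512x3 uint8, blue, green, red); there is no depth.
- viewer.camera_model(name): a dict with "fx", "fy", "cx", "cy" (pixels), "pose" (4x4, takes a point from camera to world coordinates); the wrist camera has in their place "mount" (4x4, takes a point from camera to tool coordinates, whose origin is the TCP and whose axes are the flange's). Camera axes: x right, y up, looking along -z (the intrinsics and any distortion apply to the point x, -y, -z); pixel columns grow to the right and rows downward; lengths in m; the calibration is good to about 2 mm. A picture is of the moment at which its call begins: read the wrist's pose just before it. camera_model takes no time and is no camera call.
- robot.hand_in(): hands the job in, once; it reports no verdict.
The state is a dict: "time": time; "qpos": joint angles; "qvel": joint speeds; "joint_efforts": joint torques, N m; "tool_pos": TCP position; "tool_rot": TCP orientation; "contact_force": force on the tool from outside, world axes, zero at the start; "torque": the same for the moment, N m; "opening": finger opening in m.
Only numpy, scipy, OpenCV 4.12 (cv2) and the standard library are available. Lean on these libraries where they do the work, as an engineer would, in place of code of your own. Each camera call takes 0.05 s, during which the arm holds its last target. There are 200 camera calls.

### The job

Make up two kits for the probe station: the yellow carrier gets the white-based chip box with the orange sticker, the red-capped needle tube and the loupe; the blue carrier gets the black-based chip box with the violet sticker and the green-capped needle tube, and no loupe. Set every piece fully down in the nest shaped for it, tubes and loupe upright, and never tip a chip box on the way. Leave the blue-capped tube and the dish of screws where they stand.

Things in the scene. Friction and masses are not known exactly. Their poses are not given: they have to be found in the camera images.
- carrier_yellow: Yellow kit carrier fixed to the table: plate 110 (x) x 160 (y) x 6 mm, origin under its centre; nest floors at z 6. Chip-box nest at x 0, y +36: 76 square, 10 high corner posts, 48 wide finger gaps midway on each side. Loupe cup at x -22, y -44: 52 inside, 58 outside, 10 deep. Tube well at x +30, y -44: round, 36 inside, 47 over its flared mouth, 26 deep (rim at z 32). All mm, carrier frame.
- carrier_blue: Blue kit carrier fixed to the table: plate 110 (x) x 160 (y) x 6 mm, origin under its centre; nest floors at z 6. Chip-box nest at x 0, y +36: 76 square, 10 high corner posts, 48 wide finger gaps midway on each side. Loupe cup at x -22, y -44: 52 inside, 58 outside, 10 deep. Tube well at x +30, y -44: round, 36 inside, 47 over its flared mouth, 26 deep (rim at z 32). All mm, carrier frame.
- box_white: closed shallow hinged chip box, white base, grey lid with a round orange sticker; 60 (x, hinge to latch) x 56 (y) x 18 mm high; its plain sides, 56 mm apart, face along y; origin at the centre of its underside. ~0.06 kg; lid stays shut. Starts on a 9 mm thick grey-green board.
- box_dark: closed shallow hinged chip box, black base, grey lid with a round violet sticker; 60 (x, hinge to latch) x 56 (y) x 18 mm high; its plain sides, 56 mm apart, face along y; origin at the centre of its underside. ~0.06 kg; lid stays shut. Starts on a 9 mm thick grey-green board.
- tube_red: tube of probe needles standing upright, grey, 18 mm dia (cap 20 mm dia, the top 14 mm), 64 mm tall, red screw cap; origin at the centre of its underside. ~0.03 kg. Starts on a 9 mm thick grey-green board.
- tube_green: tube of probe needles standing upright, grey, 18 mm dia (cap 20 mm dia, the top 14 mm), 64 mm tall, green screw cap; origin at the centre of its underside. ~0.03 kg. Starts on a 9 mm thick grey-green board.
- tube_blue: tube of probe needles standing upright, grey, 18 mm dia (cap 20 mm dia, the top 14 mm), 64 mm tall, blue screw cap; origin at the centre of its underside. ~0.03 kg. Starts on a 9 mm thick grey-green board. Spare, stays where it is.
- loupe: black stand loupe, upright cylinder 35 mm dia, 42 mm tall; origin at the centre of its underside. ~0.06 kg. Starts on a 9 mm thick grey-green board.
- screw_dish: round aluminium dish with tiny screws, 55 mm dia, 13 mm high, on the bare table, at the right; origin at the centre of its underside. Stays where it is.

How it is judged:
By the outcome, as a careful person would: the job done as asked, in the order asked, and still so for the second after the job is handed in, with the robot touching nothing.
It also fails if it takes over 120 s, if anything falls off the work surface, if the arm or the gripper's body presses on something with over 40 N, if the wrist force passes 120 N, or if a joint passes its speed limit or range.

## Working session

There is one attempt and no reset: what is moved stays moved. The work goes in short steps, Python scripts to look and compute and a shell command to move; the robot and the scene stay as the last step left them, time stands still between calls to the robot, and variables do not carry over. Pictures are saved under pics/ and viewed, about 12 in all and at most 16, crops included, and the job is handed in when it is done.

```bash
mkdir -p pics; ls; python3 - <<'E'
from cell import robot, viewer
import cv2,numpy as np
np.set_printoptions(precision=4,suppress=True)
s=robot.observe();print(s)
for n in("top","side","wrist"):
    m=viewer.camera_model(n);print(n,m)
a=viewer.read_camera("top");b=viewer.read_camera("side")
cv2.imwrite("pics/top0.png",a);cv2.imwrite("pics/side0.png",b)
cv2.imwrite("pics/both0.png",cv2.resize(a,(800,600)))
E
```

```text
pics
{'time': 0.0, 'qpos': array([-1.488 ,  0.3427,  1.525 , -0.    ,  1.2754, -0.146 ]), 'qvel': array([ 0.0025, -0.0009, -0.0016,  0.0003, -0.0003, -0.0018]), 'joint_efforts': array([  0.001 , -43.1238, -24.4219,   0.0719,   0.056 ,  -0.0001]), 'tool_pos': array([ 0.1191, -0.5112,  0.4041]), 'tool_rot': array([-3.1401, -0.0002,  0.2288]), 'contact_force': array([ 0.3156, -0.5474,  0.7124]), 'torque': array([ 0.0004,  0.0372, -0.0458]), 'opening': 0.09171851462153625}
top {'fx': 480.45857360580044, 'fy': 480.45857360580044, 'cx': 246.956450426125, 'cy': 193.3497860255839, 'pose': array([[-0.0297,  0.9899, -0.1387,  0.3463],
       [-0.9994, -0.0322, -0.0158,  0.0805],
       [-0.0201,  0.1382,  0.9902,  1.1125],
       [ 0.    ,  0.    ,  0.    ,  1.    ]])}
side {'fx': 460.41105054587797, 'fy': 460.41105054587797, 'cx': 252.98060302835782, 'cy': 198.99817594197665, 'pose': array([[ 0.5147, -0.5087,  0.6901,  1.1   ],
       [ 0.8571,  0.3253, -0.3995, -0.2669],
       [-0.0213,  0.7971,  0.6034,  0.5533],
       [ 0.    ,  0.    ,  0.    ,  1.    ]])}
wrist {'fx': 278.8997400919695, 'fy': 278.8997400919695, 'cx': 249.6929511511566, 'cy': 196.46237649852213, 'mount': array([[-0.0002,  0.9588,  0.284 ,  0.078 ],
       [ 1.    ,  0.0003, -0.0001,  0.0002],
       [-0.0002,  0.284 , -0.9588,  0.0193],
       [ 0.    ,  0.    ,  0.    ,  1.    ]])}
```

View pics/both0.png

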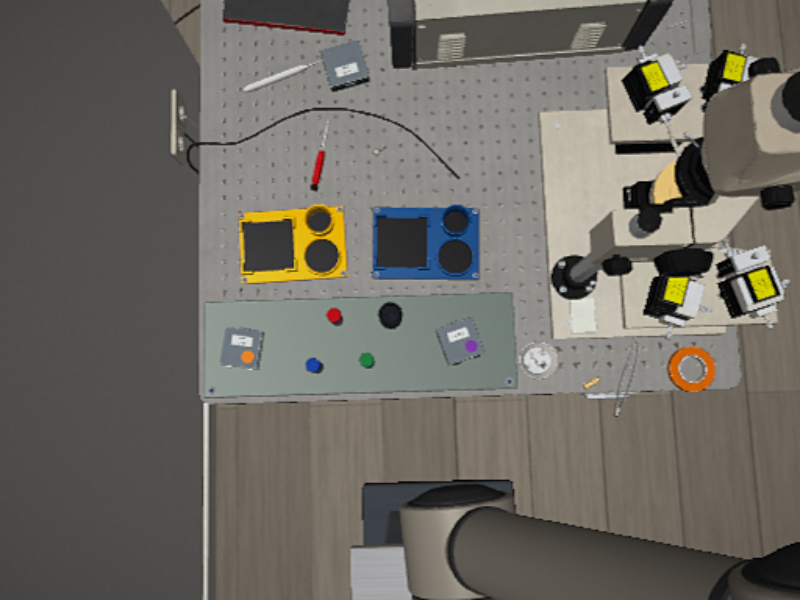

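View pics/side0.png

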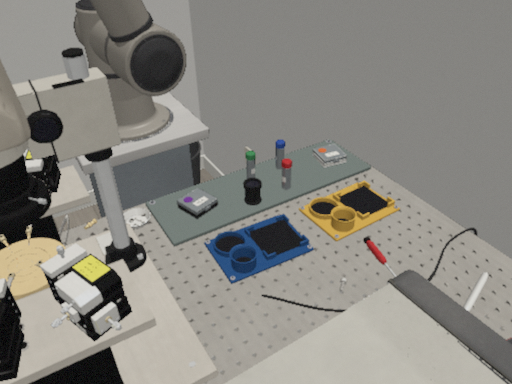

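The pictures show a yellow carrier at about (293,243) of 800x600 and a blue one at (427,242), both with the chip nest on +y. The white box is at (243,348) and the dark box at (461,342). The tubes are red (335,316), blue (314,366) and green (367,360). The loupe is at (390,315) and the dish at (537,360). There is a wall close on the left.

```bash
cat > h.py <<'E'
import numpy as np,cv2
from scipy.spatial.transform import Rotation as R
from cell import robot,viewer
np.set_printoptions(precision=1,suppress=True)
def cam(name,s=None):
    m=viewer.camera_model(name)
    if 'pose' in m: return m,m['pose']
    s=s or robot.observe();T=np.eye(4);T[:3,:3]=R.from_euler('xyz',s['tool_rot']).as_matrix();T[:3,3]=s['tool_pos']
    return m,T@m['mount']
def pt(mp,u,v,z):
    "pixel -> world point (m) on plane z"
    m,P=mp;d=P[:3,:3]@np.array([(u-m['cx'])/m['fx'],-(v-m['cy'])/m['fy'],-1]);o=P[:3,3]
    return o+d*(z-o[2])/d[2]
def px(mp,p):
    m,P=mp;c=P[:3,:3].T@(np.array(p)-P[:3,3]);return m['cx']-m['fx']*c[0]/c[2],m['cy']+m['fy']*c[1]/c[2]
def blobs(img,lo,hi,amin=20):
    k=cv2.inRange(cv2.cvtColor(img,cv2.COLOR_BGR2HSV),np.array(lo),np.array(hi))
    n,l,st,c=cv2.connectedComponentsWithStats(k)
    return [(c[i],st[i,4],l==i) for i in np.argsort(-st[:,4]) if i and st[i,4]>=amin]
E
python3 - <<'E'
from h import *
a=cv2.imread("pics/top0.png");mp=cam("top")
def show(n,lo,hi,z,amin=20,k=3):
    for c,A,_ in blobs(a,lo,hi,amin)[:k]: print(n,c,A,pt(mp,*c,z)*1e3)
show('red',(0,150,80),(6,255,255),.073); show('green',(60,100,50),(85,255,255),.073)
show('blue',(105,150,50),(125,255,255),.073); show('viol',(130,80,50),(155,255,255),.027)
show('or',(8,150,100),(18,255,255),.027)
show('yel',(20,150,100),(30,255,255),.006)
for n,c,z in (('white box',(243,348),.027),('dark box',(461,342),.027),('loupe',(390,315),.051),('dish',(537,360),.013),('wall foot',(200,350),0),('board',(205,303),.009),('board',(517,380),.009),('post',(575,275),0)):
    print(n,pt(mp,c[0]*.64,c[1]*.64,z)*1e3)
# carriers' corners: minAreaRect of plate masks
for n,lo,hi in(('Y',(20,150,80),(30,255,255)),('B',(105,150,50),(125,255,255))):
    k=max(blobs(a,lo,hi),key=lambda t:t[1])[2]
    ys,xs=np.nonzero(k);P=np.array([pt(mp,x,y,.006)[:2]*1e3 for x,y in zip(xs,ys)],np.float32)
    print(n,cv2.minAreaRect(P))
cv2.imwrite("pics/crop1.png",cv2.resize(a[120:265,120:365],None,fx=3.2,fy=3.2,interpolation=cv2.INTER_CUBIC))
E
```

```text
green [234.3 229.9] 64 [413.  126.9  73. ]
blue [276.4 154.7] 1440 [575.8  29.6  73. ]
blue [200.  233.3] 62 [408.  201.2  73. ]
viol [301.1 221.2] 52 [430.8 -22.6  27. ]
or [442.  236.1] 406 [ 387.7 -335.3   27. ]
or [158. 228.] 45 [425.6 301.8  27. ]
yel [191.2 155.7] 1444 [595.2 226.9   6. ]
yel [487.1 181.3] 217 [ 511.3 -457.3    6. ]
yel [432.2 185.1] 200 [ 506.6 -330.7    6. ]
white box [437.8 307.4  27. ]
dark box [436.6  -9.1  27. ]
loupe [476.2  92.1  51. ]
dish [ 408.  -119.6   13. ]
wall foot [439.1 377.4   0. ]
board [508.3 367.9   9. ]
board [380.  -89.6   9. ]
post [ 533.9 -185.9    0. ]
Y ((596.6605224609375, 237.23019409179688), (112.75373840332031, 158.60238647460938), 2.0980842113494873)
B ((591.8406372070312, 36.55793380737305), (155.7712860107422, 112.70216369628906), 88.1012954711914)
```

View pics/crop1.png

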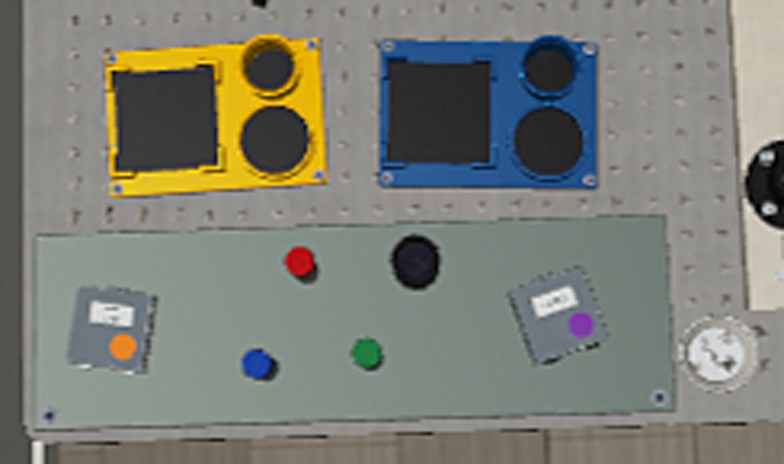

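```bash
python3 -m creep '[[[16,36,0,0,0,0],[16,36,0,0,0,0],[16,36,0,0,0,0],[16,36,0,0,0,0],[16,36,0,0,0,0]]]'
python3 -m creep '[[[26,30,0,0,0,0],[26,30,0,0,0,0],[26,30,0,0,0,0],[26,30,0,0,0,0],[26,30,0,0,0,0]]]'
```

```text
time: 0.52
tool_pos: [0.1977, -0.3301, 0.4002]
tool_rot: [-3.137, 0.001, 0.22]
contact_force: [1.1, -0.6, 0.5]
opening: 0.0916
time: 0.93
tool_pos: [0.3288, -0.17, 0.3997]
tool_rot: [-3.136, 0.001, 0.214]
contact_force: [0.2, -1.6, 0.2]
opening: 0.0919
```

```bash
python3 -m creep '[[[19,36,5,0,0,-3],[19,36,5,0,0,-3],[19,36,0,0,0,-3],[19,36,0,0,0,-3],[19,36,0,0,0,0]]]'
python3 -m creep '[[[10,32,0,0,0,0],[10,32,0,0,0,0],[10,32,0,0,0,0],[10,32,0,0,0,0],[0,0,0,0,0,0]]]'
python3 - <<'E'
from h import *
s=robot.observe();a=viewer.read_camera("wrist");print(s['tool_pos']*1e3,np.degrees(s['tool_rot']))
cv2.imwrite("pics/w1.png",a);cv2.imwrite("pics/w1b.png",cv2.resize(a,(800,600),interpolation=cv2.INTER_CUBIC));import pickle;pickle.dump(cam("wrist",s),open("w1.p","wb"))
E
```

```text
time: 1.35
tool_pos: [0.4241, 0.0148, 0.4096]
tool_rot: [-3.136, 0.0, -0.006]
contact_force: [1.6, -1.2, 0.3]
opening: 0.092
time: 1.77
tool_pos: [0.4663, 0.156, 0.4081]
tool_rot: [-3.134, 0.001, 0.0]
contact_force: [-0.3, -0.9, -0.4]
opening: 0.0922
[466.3 156.  408.1] [-179.6    0.1    0. ]
```

View pics/w1b.png

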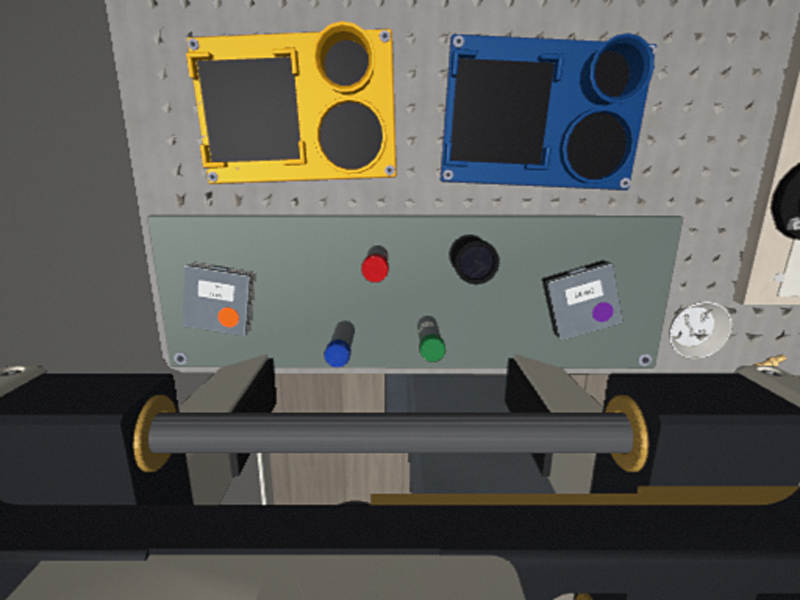

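```bash
cat > m1.py <<'E'
from h import *
import pickle
a=cv2.imread("pics/w1.png");mp=pickle.load(open("w1.p","rb"))
def show(n,lo,hi,z,k=1,mx=900):
    for c,A,_ in [b for b in blobs(a,lo,hi,20) if b[1]<mx][:k]: print(n,c,A,pt(mp,*c,z)*1e3)
show('red',(0,150,80),(6,255,255),.073); show('green',(60,100,50),(85,255,255),.073)
show('blue',(105,150,80),(125,255,255),.073); show('viol',(130,80,50),(155,255,255),.027)
show('or',(8,150,100),(18,255,255),.027)
for n,q in(('Y',[(194,44),(385,36),(390,171),(212,177)]),('B',[(459,41),(651,47),(625,183),(447,175)])):
    P=np.array([pt(mp,u*.64,v*.64,.006)[:2]*1e3 for u,v in q]);print(n,P.tolist(),P.mean(0))
    for i,j in((1,0),(2,3)): d=P[j]-P[i];print('yaw',np.degrees(np.arctan2(-d[0],d[1])),np.hypot(*d))
    for i,j in((3,0),(2,1)): d=P[j]-P[i];print('yaw',np.degrees(np.arctan2(d[1],d[0])),np.hypot(*d))
# well rims / cups in wrist
print('wells (rim z32, cup z16)',[ (pt(mp,u*.64,v*.64,z)*1e3)[:2] for u,v,z in((344,58,.032),(617,68,.032),(352,135,.016),(598,145,.016))])
L=pt(mp,478*.64,261*.64,.051);print('loupe',L*1e3, 'wall foot',pt(mp,125*.64,150*.64,0)*1e3,pt(mp,160*.64,365*.64,0)*1e3)
c=[cv2.resize(a[y:y+60,x:x+60],(390,390),interpolation=cv2.INTER_CUBIC) for x,y in((110,160),(343,160))]
cv2.imwrite("pics/boxes.png",np.hstack(c))
E
python3 m1.py
```

```text
green [276.3 222.2] 228 [417.9 126.2  73. ]
blue [215.2 226.8] 192 [411.7 200.6  73. ]
viol [385.3 199.3] 139 [433.1 -24.5  27. ]
or [145.8 202.6] 125 [427.6 300.8  27. ]
Y [[643.8386947879836, 311.7964134077382], [649.0248163798381, 162.9818103774554], [549.3786146689099, 159.12540069094428], [544.5590862768431, 309.34616699460673]] [596.7 235.8]
yaw 1.9959242462736773 148.9049426050934
yaw 1.8375884815532129 150.2980588124195
yaw 1.4137876493074735 99.30984026575808
yaw 2.21629907278644 99.72079728464468
B [[645.4996803447086, 105.67255564789927], [641.1034815186088, -43.16082682392292], [539.7198113341456, -38.615763800760014], [546.1675891123324, 111.26469662585328]] [593.1  33.8]
yaw -1.691894778959849 148.89829516190676
yaw -2.463315145102765 150.01908630561138
yaw -3.222203584033131 99.48937827383598
yaw -2.5668698200766773 101.48549737749002
wells (rim z32, cup z16) [array([627.8, 192.5]), array([621. ,  -7.2]), array([576.7, 189.4]), array([569.1,  -7.5])]
loupe [481.5  89.9  51. ] wall foot [566.4 382.8   0. ] [369.3 383.    0. ]
```

View pics/boxes.png

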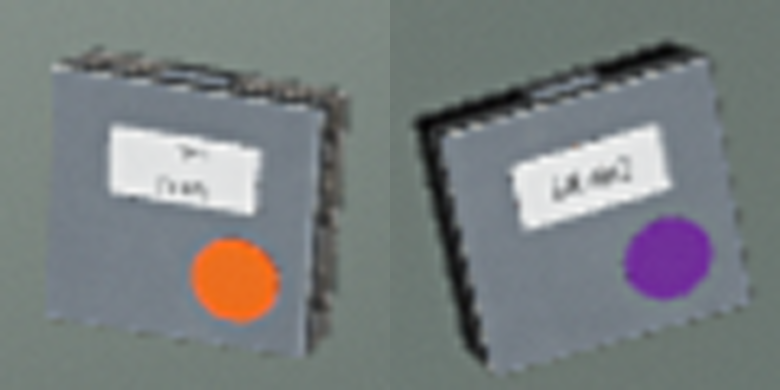

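```bash
cat >> m1.py <<'E'
print('---');show('red',(172,120,80),(180,255,255),.073)
for n,x0,q in(('W',110,[(50,65),(325,105),(305,355),(45,318)]),('D',343-60,[(440,133),(710,60),(748,300),(490,370)])):
    P=np.array([pt(mp,x0+u*60/390,160+v*60/390,.027)[:2]*1e3 for u,v in q]);print(n,P.mean(0),[np.hypot(*(P[i]-P[i-1])) for i in range(4)])
    for i,j in((1,0),(2,3)): d=P[j]-P[i];print('yaw',np.degrees(np.arctan2(-d[0],d[1])))
    for i,j in((3,0),(2,1)): d=P[j]-P[i];print('yaw',np.degrees(np.arctan2(d[1],d[0])))
E
python3 m1.py | sed -n '/---/,$p'
```

```text
---
red [239.4 171.2] 203 [480.6 170.4  73. ]
W [441.5 310. ] [np.float64(55.01908226086765), np.float64(55.84682503151769), np.float64(55.13182252424573), np.float64(55.01719644146389)]
yaw -8.452347301042275
yaw -8.557848503290298
yaw -8.811614258394338
yaw -9.67325856870124
D [441.1  -9.3] [np.float64(53.94353376620811), np.float64(54.84554164098156), np.float64(53.20276112591702), np.float64(54.47919000294198)]
yaw 16.069413969033246
yaw 16.842647827042146
yaw 17.134342735953258
yaw 16.749245493558394
```

```bash
python3 -m creep '[[[0,0,0,0,0,6.8],[0,0,0,0,0,6.8],[0,0,0,0,0,6.8],[0,0,0,0,0,6.8],[0,0,0,0,0,6.8]]]' -1 15 >/dev/null
python3 -m creep '[[[0,0,0,0,0,6.8],[0,0,0,0,0,6.8],[0,0,0,0,0,6.8],[0,0,0,0,0,6.8],[0,0,0,0,0,6.8]]]'
python3 -m creep '[[[0,0,0,0,0,6.8],[0,0,0,0,0,6.8],[0,0,-20,5.2,-0.8,0],[0,0,-20,5.2,-0.8,0],[0,0,-20,5.2,-0.8,0]]]'
python3 -m creep '[[[-8,24,-30,0,0,0],[-8,24,-30,0,0,0],[-8,24,-30,0,0,0],[-8,24,-10,0,0,0],[0,0,0,0,0,0]]]'
python3 - <<'E'
from h import *
s=robot.observe();M=R.from_euler('xyz',s['tool_rot']).as_matrix();print(s['tool_pos']*1e3,M[:,2],np.degrees(s['tool_rot']),'tip',(s['tool_pos']+.178*M[:,2])*1e3)
E
```

```text
time: 2.65
tool_pos: [0.4631, 0.146, 0.4046]
tool_rot: [-3.134, 0.014, 1.236]
contact_force: [-1.0, 0.5, 0.1]
opening: 0.0915
time: 3.07
tool_pos: [0.4627, 0.1414, 0.3465]
tool_rot: [3.119, -0.266, 1.494]
contact_force: [-0.1, -0.2, -0.6]
opening: 0.0917
time: 3.48
tool_pos: [0.4284, 0.2308, 0.2396]
tool_rot: [3.121, -0.265, 1.476]
contact_force: [-0.4, -0.1, 0.2]
opening: 0.0917
[428.4 230.8 239.6] [ 0.   0.3 -1. ] [178.8 -15.2  84.6] tip [436.4 276.8  67.9]
```

```bash
cat > look.py <<'E'
import sys,pickle
from h import *
s=robot.observe();a=viewer.read_camera("wrist");n=sys.argv[1]
cv2.imwrite(f"pics/{n}.png",a);pickle.dump(cam("wrist",s),open(n+".p","wb"))
M=R.from_euler('xyz',s['tool_rot']).as_matrix();print(s['tool_pos']*1e3,np.degrees(s['tool_rot']),'tip',(s['tool_pos']+.178*M[:,2])*1e3)
E
python3 look.py w2
```

```text
[428.4 230.8 239.6] [178.8 -15.2  84.6] tip [436.4 276.8  67.9]
```

View pics/w2.png

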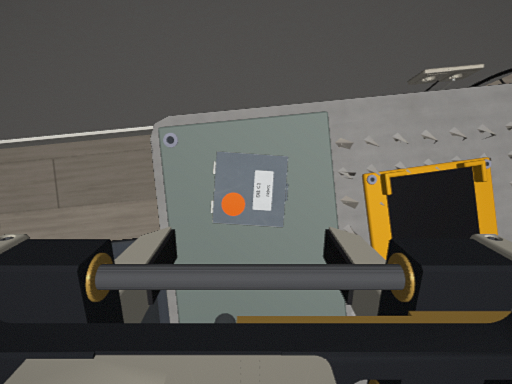

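The white box fills about (212–287, 152–226), between the open fingers at columns 175 and 330, and the latch side (+x) is on the right.

```bash
python3 - <<'E'
from h import *
import pickle
mp=pickle.load(open("w2.p","rb"))
P=np.array([pt(mp,u,v,.027)[:2]*1e3 for u,v in((216,152),(287,157),(285,226),(212,222))]);print(P.mean(0),[np.hypot(*(P[i]-P[i-1])) for i in range(4)])
for i,j in((0,1),(3,2)): d=P[j]-P[i];print('yaw',np.degrees(np.arctan2(d[1],d[0])))
print('stk',pt(mp,233,204,.027)*1e3)
E
```

```text
[442.  309.9] [np.float64(53.67122806627239), np.float64(54.511620203226066), np.float64(53.150573330963105), np.float64(56.32014472497546)]
yaw -9.590647002576798
yaw -9.01592521731492
stk [427.8 300.   27. ]
```

```bash
python3 -m creep '[[[1,12,0,0,0,-3.4],[1,11,0,0,0,0],[0,0,-20,0,0,0],[0,0,-20,0,0,0],[0,0,-12,0,0,0]]]' >/dev/null
python3 -m creep '[[[0,0,0,0,0,0],[0,0,0,0,0,0]]]'
python3 - <<'E'
from h import *
s=robot.observe();M=R.from_euler('xyz',s['tool_rot']).as_matrix();print('tip',(s['tool_pos']+.178*M[:,2])*1e3,'jaw yaw',np.degrees(np.arctan2(M[1,1],M[0,1])))
E
```

```text
time: 4.12
tool_pos: [0.4356, 0.246, 0.1918]
tool_rot: [3.11, -0.266, 1.412]
contact_force: [0.4, 0.4, 0.2]
opening: 0.092
tip [448.5 291.3  20.2] jaw yaw -9.554327424562981
```

```bash
python3 -m creep '[[[-7,7,-3,0,0,0],[0,0,-3,0,0,0],[0,0,0,0,0,0]]]' >/dev/null
python3 -m creep '[[[0,0,0,0,0,0],[0,0,0,0,0,0],[0,0,0,0,0,0],[0,0,0,0,0,0],[0,0,0,0,0,0]]]' 1 6
python3 -m creep '[[[0,0,0,0,0,0],[0,0,0,0,0,0],[0,0,0,0,0,0]]]' 
python3 - <<'E'
from h import *
s=robot.observe();M=R.from_euler('xyz',s['tool_rot']).as_matrix();print('tip',(s['tool_pos']+.178*M[:,2])*1e3,'jaw yaw',np.degrees(np.arctan2(M[1,1],M[0,1])))
E
```

```text
time: 4.78
tool_pos: [0.4297, 0.2525, 0.1899]
tool_rot: [3.103, -0.27, 1.413]
contact_force: [-0.8, 0.1, 0.2]
opening: 0.0629
time: 5.03
tool_pos: [0.4297, 0.2525, 0.1899]
tool_rot: [3.103, -0.27, 1.413]
contact_force: [-0.4, 0.0, 0.6]
opening: 0.0552
tip [443.9 298.2  18.4] jaw yaw -9.632330514384934
```

```bash
python3 -m creep '[[[0,0,0,0,0,0],[0,0,0,0,0,0]]]'; python3 look.py w3
```

```text
time: 5.2
tool_pos: [0.4297, 0.2525, 0.1899]
tool_rot: [3.103, -0.269, 1.413]
contact_force: [0.1, -0.4, -0.2]
opening: 0.0555
[429.7 252.5 189.9] [177.8 -15.4  81. ] tip [443.9 298.2  18.4]
```

View pics/w3.png

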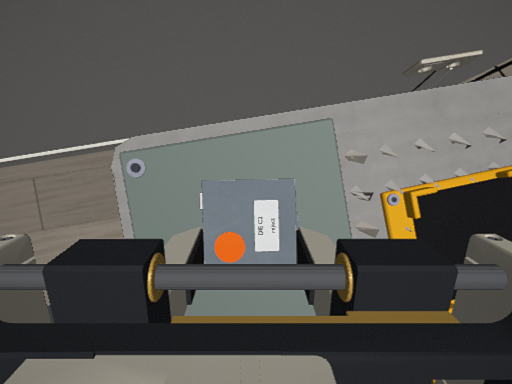

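The box is held square, pads on its hinge and latch ends, flat on the board. I'll slide it along the board away from the wall.

```bash
python3 -m creep '[[[3,-10,0,0,0,0],[3,-10,0,0,0,0],[3,-10,0,0,0,0],[3,-10,0,0,0,0],[0,0,0,0,0,0]]]'
python3 -m creep '[[[0,0,0,0,0,0],[0,0,0,0,0,0],[0,0,0,0,0,0],[0,0,0,0,0,0],[0,0,0,0,0,0]]]' -1
```

```text
time: 5.67
tool_pos: [0.4418, 0.2119, 0.1899]
tool_rot: [3.103, -0.27, 1.415]
contact_force: [0.2, -0.5, 0.1]
opening: 0.0556
time: 6.08
tool_pos: [0.4415, 0.213, 0.1898]
tool_rot: [3.103, -0.27, 1.415]
contact_force: [0.6, 0.9, -0.4]
opening: 0.0839
```

```bash
python3 -m creep '[[[0,0,25,0,0,0],[0,0,35,0,0,0],[0,0,30,-5.1,0.8,0],[0,0,20,-5.1,0.8,0],[0,0,10,-5.1,0.8,0]]]' >/dev/null
python3 -m creep '[[[0,0,0,0,0,-7],[0,0,0,0,0,-7],[0,0,0,0,0,-7],[0,0,0,0,0,-7],[0,0,0,0,0,-7]]]' >/dev/null
python3 -m creep '[[[0,0,0,0,0,-7],[0,0,0,0,0,-7],[0,0,0,0,0,-7],[0,0,0,0,0,-7],[0,0,0,0,0,-7]]]' >/dev/null
python3 -m creep '[[[5,28,0,0,0,-7],[5,28,0,0,0,-7],[5,0,0,0,0,-7],[0,0,0,0,0,0],[0,0,0,0,0,0]]]'
python3 look.py w4
```

```text
time: 7.75
tool_pos: [0.4516, 0.276, 0.3162]
tool_rot: [3.099, 0.016, -0.214]
contact_force: [0.0, -0.7, 0.2]
opening: 0.092
[451.6 276.  316.2] [177.6   0.9 -12.3] tip [447.2 269.3 138.3]
```

View pics/w4.png

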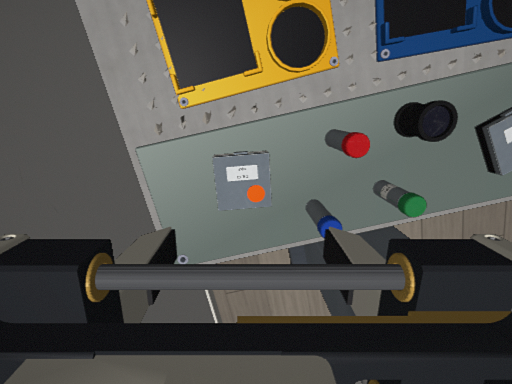

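Box lid corners at about (214,157), (270,153), (271,206), (217,210). The blue tube's top, at (328,226), is near the right finger's path.

```bash
cat > q.py <<'E'
import sys,pickle,json
from h import *
mp=pickle.load(open(sys.argv[1]+".p","rb"));z=float(sys.argv[2])
P=np.array([pt(mp,u,v,z)[:2]*1e3 for u,v in json.loads(sys.argv[3])]);print(P.mean(0),[round(np.hypot(*(P[i]-P[i-1])),1) for i in range(len(P))])
for i,j in((1,0),(2,3)):
    if len(P)==4: d=P[j]-P[i];print('yaw',np.degrees(np.arctan2(-d[0],d[1])))
E
cat > st.py <<'E'
from h import *
s=robot.observe();M=R.from_euler('xyz',s['tool_rot']).as_matrix()
a=M[:,2];fix=np.degrees(np.cross(a,[0,0,-1]))
print('t',s['time'],'tcp',s['tool_pos']*1e3,'tip',(s['tool_pos']+.178*a)*1e3,'yaw',np.degrees(s['tool_rot'][2]),'upright by',fix,'F',s['contact_force'],'open',s['opening']*1e3)
E
python3 q.py w4 .027 '[[214,157],[270,153],[271,206],[217,210]]'; python3 st.py
```

```text
[458.4 269.1] [np.float64(54.3), np.float64(54.1), np.float64(54.3), np.float64(55.4)]
yaw -8.534279647618709
yaw -8.609276656623258
t 7.8 tcp [451.6 275.8 316.2] tip [447.1 269.1 138.3] yaw -12.280364996880568 upright by [ 2.2 -1.4  0. ] F [-0.3  0.4 -0.3] open 91.75881239681074
```

```bash
python3 -m creep '[[[3,-3,-20,2.2,-1.4,0],[4,-4,-20,0,0,3.7],[0,0,0,0,0,0]]]' -0.7 20 >/dev/null; python3 st.py
```

```text
t 8.05 tcp [457.9 267.9 276.3] tip [458.4 268.4  98.3] yaw -7.897768830108369 upright by [-0.2  0.2  0. ] F [-0.7 -0.7 -0.3] open 79.27925002343441
```

```bash
python3 -m creep '[[[0,0,-30,0,0,-0.6],[0,0,-30,0,0,0],[0,0,-15,0,0,0],[0,0,-8,0,0,0],[0,0,0,0,0,0]]]' >/dev/null; python3 st.py
python3 -m creep '[[[0,0,0,0,0,0],[0,0,0,0,0,0],[0,0,0,0,0,0],[0,0,0,0,0,0],[0,0,0,0,0,0]]]' 1 20 >/dev/null;python3 -m creep '[[[0,0,0,0,0,0],[0,0,0,0,0,0]]]'; python3 st.py
```

```text
t 8.4667 tcp [457.7 266.4 194.6] tip [458.9 267.1  16.6] yaw -8.541195892490649 upright by [-0.2  0.4  0. ] F [-0.5  0.9 -0.4] open 78.35758653208092
time: 9.05
tool_pos: [0.4591, 0.267, 0.2005]
tool_rot: [-3.133, -0.013, -0.149]
contact_force: [-0.3, -0.8, 0.1]
opening: 0.0549
t 9.05 tcp [459.1 267.  200.5] tip [461.7 268.2  22.5] yaw -8.526792477246063 upright by [-0.4  0.8  0. ] F [-0.3 -0.8  0.1] open 54.942793584332286
```

```bash
python3 -c "
from cell import robot;print(robot.tcp_to_tips)"; python3 look.py w5;python3 - <<'E'
import cv2
a=cv2.imread('pics/w5.png');cv2.imwrite('pics/w5c.png',cv2.resize(a[130:330,120:400],None,fx=2.5,fy=2.5,interpolation=cv2.INTER_CUBIC))
E
```

```text
0.178
[459.1 267.  200.5] [-179.5   -0.8   -8.5] tip [461.7 268.2  22.5]
```

View pics/w5c.png

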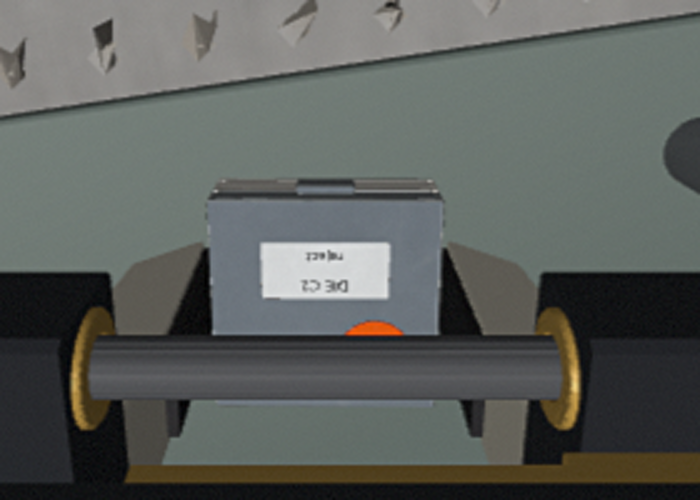

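```bash
python3 -m creep '[[[0,0,0,0,0,0],[0,0,0,0,0,0]]]' >/dev/null; python3 st.py; python3 -m creep '[[[0,0,-3,0,0,0],[0,0,0,0,0,0]]]' >/dev/null; python3 st.py
```

```text
t 9.2667 tcp [459.1 267.  200.6] tip [461.7 268.2  22.6] yaw -8.522670588284633 upright by [-0.4  0.8  0. ] F [ 0.2 -0.7 -0.3] open 54.85337094656285
t 9.4333 tcp [459.4 267.1 198.4] tip [462.2 268.4  20.4] yaw -8.51792145555777 upright by [-0.4  0.9  0. ] F [-0.7 -0.   0.4] open 55.25255851721553
```

```bash
for z in .022 .027 .033; do python3 q.py w5 $z '[[203.6,208.8],[296.4,208.8],[292,292],[207,292]]'|head -1; done
```

```text
[455.9 269.3] [np.float64(57.9), np.float64(56.1), np.float64(57.7), np.float64(56.1)]
[458.4 268.9] [np.float64(56.1), np.float64(54.3), np.float64(55.9), np.float64(54.4)]
[461.4 268.4] [np.float64(53.9), np.float64(52.2), np.float64(53.8), np.float64(52.3)]
```

```bash
python3 -m creep '[[[0,0,0,0,0,0],[0,0,0,0,0,0],[0,0,-3,0.4,-0.9,0],[-1,0,-3,0,0,0],[0,0,0,0,0,0]]]' -0.45 20 >/dev/null; python3 st.py;python3 -m creep '[[[0,0,0,0,0,0],[0,0,0,0,0,0],[0,0,0,0,0,0],[0,0,0,0,0,0]]]' 1 20 >/dev/null; python3 st.py
```

```text
t 9.85 tcp [458.3 267.1 191.5] tip [464.  269.7  13.6] yaw -8.53760051776708 upright by [-0.8  1.8  0. ] F [ 0.7 -0.6 -0.1] open 66.73369291360096
t 10.1833 tcp [458.2 267.1 191.1] tip [463.5 269.5  13.2] yaw -8.528253232073109 upright by [-0.8  1.7  0. ] F [ 0.2 -0.1 -0.9] open 55.28111941860141
```

```bash
python3 -m creep '[[[0,0,10,0,0,0],[0,0,20,0,0,0],[0,0,20,0,0,0],[0,0,10,0,0,0],[0,0,0,0,0,0]]]'
python3 -m creep '[[[25,0,0,0,0,3.5],[30,0,0,0,0,3.5],[30,0,0,0,0,3.5],[30,0,0,0,0,0],[20,2,0,0,0,0]]]' >/dev/null
python3 -m creep '[[[0,0,0,0,0,0]]]' >/dev/null; python3 st.py; python3 look.py w6
```

```text
time: 10.6
tool_pos: [0.4576, 0.2668, 0.2548]
tool_rot: [-3.125, -0.025, -0.149]
contact_force: [1.9, 0.2, -1.1]
opening: 0.055
t 11.1 tcp [595.7 268.5 256.3] tip [599.9 271.5  78.4] yaw 2.634534248350461 upright by [-1.   1.4  0. ] F [-1.  -0.1 -0.4] open 55.2738012656722
[595.7 268.5 256.3] [-179.1   -1.4    2.6] tip [599.9 271.5  78.4]
```

View pics/w6.png

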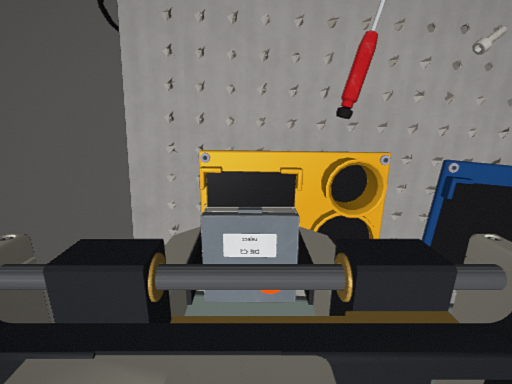

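```bash
python3 q.py w6 .016 '[[208,173],[296,172]]'; python3 q.py w6 .006 '[[205.5,157.5],[385,159]]';python3 q.py w6 .083 '[[204,212],[297,212],[297,300],[202,300]]'; python3 q.py w6 .016 '[[351,185]]'; python3 q.py w6 .032 '[[355,186]]'
```

```text
[634.  272.2] [np.float64(71.2), np.float64(71.2)]
[646.  237.1] [np.float64(149.0), np.float64(149.0)]
[592.8 271. ] [np.float64(59.9), np.float64(54.7), np.float64(59.4), np.float64(61.1)]
yaw 2.940751785172777
yaw 3.283687510501706
[627.7 191.2] [np.float64(0.0)]
[630.4 193.9] [np.float64(0.0)]
```

```bash
python3 -m creep '[[[1,1,-20,0,0,-0.7],[0,0,-20,0,0,0],[0,0,-12,0,0,0],[0,0,-6,0,0,0],[0,0,-4,0,0,0]]]'
python3 -m creep '[[[0,0,-3,0,0,0],[0,0,-2,0,0,0],[0,0,0,0,0,0]]]' >/dev/null;python3 st.py
```

```text
time: 11.57
tool_pos: [0.5916, 0.2695, 0.1919]
tool_rot: [-3.127, -0.019, 0.034]
contact_force: [-0.3, -0.3, -1.6]
opening: 0.0554
t 11.8167 tcp [590.8 269.8 189.1] tip [594.2 272.5  11.1] yaw 2.0026728040531627 upright by [-0.9  1.1  0. ] F [ 0.5  0.2 -1.1] open 54.961319435901196
```

```bash
python3 -m creep '[[[5,0,0,0,0,0],[0,0,-1,0,0,0],[0,0,-1,0,0,0],[0,0,0,0,0,0]]]' >/dev/null;python3 st.py
```

```text
t 12.15 tcp [596.8 270.2 189.3] tip [600.9 273.1  11.4] yaw 2.017809026529518 upright by [-0.9  1.3  0. ] F [-0.1  0.1 -0.9] open 55.100682788333295
```

```bash
python3 -m creep '[[[-1,0,-3,0,0,0],[0,0,0,0,0,0]]]' ;python3 st.py
```

```text
time: 12.32
tool_pos: [0.5965, 0.2703, 0.1882]
tool_rot: [-3.125, -0.027, 0.035]
contact_force: [0.3, 0.0, -0.9]
opening: 0.0552
t 12.3167 tcp [596.5 270.3 188.2] tip [601.3 273.4  10.2] yaw 2.020299615446517 upright by [-1.   1.5  0. ] F [ 0.3  0.  -0.9] open 55.20498482379211
```

At seat height. I'll open a little and rise.

```bash
python3 -m creep '[[[0,0,0,0,0,0],[0,0,0,0,0,0],[0,0,0,0,0,0],[0,0,0,0,0,0]]]' -0.5
python3 -m creep '[[[0,0,10,0,0,0],[0,0,25,0,0,0],[0,0,40,0,0,0],[-35,-20,15,-0.9,1.4,0],[-40,0,0,0,0,0]]]'; python3 look.py w7
```

```text
time: 12.65
tool_pos: [0.5963, 0.2703, 0.1878]
tool_rot: [-3.125, -0.027, 0.035]
contact_force: [1.0, -0.5, -0.5]
opening: 0.0684
time: 13.07
tool_pos: [0.5257, 0.2501, 0.2798]
tool_rot: [-3.141, -0.004, 0.033]
contact_force: [-0.4, 0.5, -0.9]
opening: 0.0688
[525.7 250.1 279.8] [-179.9   -0.2    1.9] tip [526.4 250.3 101.8]
```

View pics/w7.png

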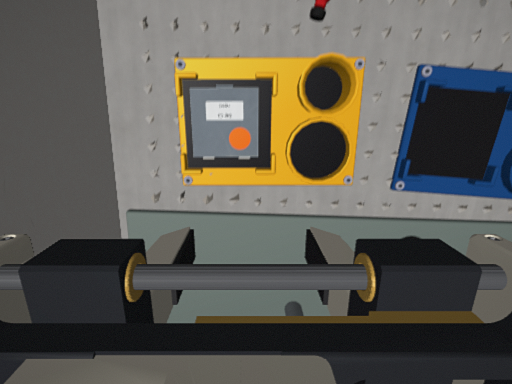

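The white box sits inside the four posts of the yellow nest, square, at (188–258, 87–157). Next is the red tube.

```bash
python3 -m creep '[[[-23,-40,0,0,0,-1.9],[-23,-40,0,0,0,0],[0,0,0,0,0,0]]]' -0.3 15 >/dev/null;python3 st.py
python3 - <<'E'
from h import *
a=cv2.imread("pics/top0.png");mp=cam("top")
for c,A,_ in blobs(a,(172,120,60),(180,255,255))[:3]: print(c,A,pt(mp,*c,.073)*1e3)
a=cv2.imread("pics/w1.png")
import pickle;m=pickle.load(open('w1.p','rb'))
for n,im,q in(('top',cv2.imread("pics/top0.png"),mp),('w',a,m)):
    for c,A,k in blobs(im,(0,0,0),(180,255,40))[:8]:
        p=pt(q,*c,.051)*1e3
        if 40<A<2500: print(n,c,A,p)
E
```

```text
t 13.3667 tcp [472.  180.  278.8] tip [470.5 180.1 100.8] yaw 0.3634195839634758 upright by [-0.  -0.5 -0. ] F [ 0.4 -0.2 -0.4] open 60.28484070343441
[203.1 107.2] 71 [690.3 189.8  73. ]
[213.5 201.4] 57 [476.5 170.7  73. ]
top [430.7 120.9] 1210 [ 646.9 -322.7   51. ]
top [490.5 366. ] 1020 [ 111.8 -404.    51. ]
top [431.4 176.2] 872 [ 520.2 -314.    51. ]
top [291.9 316.4] 556 [224.7   8.7  51. ]
top [412.   59.8] 483 [ 793.1 -291.9   51. ]
top [412.9  15.2] 428 [ 902.4 -302.5   51. ]
top [257.7  29. ] 372 [882.6  60.8  51. ]
top [364.5 178.4] 355 [ 520.2 -165.6   51. ]
w [381.7  92.7] 1203 [566.9   9.   51. ]
w [503.6 128.8] 559 [ 527.2 -138.6   51. ]
w [391.3  46.5] 479 [614.   5.  51.]
w [301.9 164.5] 404 [484.6  95.   51. ]
w [497.4 381. ] 142 [ 144.4 -227.7   51. ]
w [389.4 381.1] 108 [142.7 -60.1  51. ]
```

```bash
python3 -m creep '[[[8,-9,0,0,-0.5,0],[0,0,-15,0,0,0],[0,0,-15,0,0,0],[0,0,0,0,0,0]]]' >/dev/null;python3 st.py
```

```text
t 13.7 tcp [479.2 168.8 251.8] tip [480.  169.1  73.8] yaw 0.2042289173925903 upright by [-0.1  0.3  0. ] F [-1.   0.1 -0.1] open 59.658055080734364
```

```bash
python3 -m creep '[[[0,1,-15,0,0,0],[0,0,-14,0,0,0],[0,0,0,0,0,0]]]' >/dev/null;python3 st.py;python3 -m creep '[[[0,0,0,0,0,0],[0,0,0,0,0,0],[0,0,0,0,0,0],[0,0,0,0,0,0],[0,0,0,0,0,0]]]' 1 15;python3 -m creep '[[[0,0,0,0,0,0],[0,0,0,0,0,0]]]' >/dev/null;python3 st.py
```

```text
t 13.95 tcp [480.2 170.2 224.5] tip [481.5 170.6  46.5] yaw 0.20489166867018704 upright by [-0.1  0.4  0. ] F [-0.9 -0.5 -0.1] open 59.558507719257776
time: 14.37
tool_pos: [0.4815, 0.171, 0.2285]
tool_rot: [-3.138, -0.011, 0.004]
contact_force: [-0.5, 0.3, -0.3]
opening: 0.0311
t 14.5333 tcp [481.7 171.1 229.3] tip [484.  171.7  51.4] yaw 0.2564953381595557 upright by [-0.2  0.7  0. ] F [-0.4 -0.1  0.1] open 19.699249994940814
```

```bash
python3 -m creep '[[[0,0,15,0,0,0],[0,0,30,0,0,0],[0,0,15,0,0,0],[15,5,0,0,0,0],[30,5,0,0,0,0]]]';python3 -m creep '[[[35,5,0,0,0,0],[35,5,0,0,0,0],[25,2,0,0,0,0],[8,0,0,0,0,0],[0,0,0,0,0,0]]]' >/dev/null;python3 st.py; python3 look.py w8
```

```text
time: 14.95
tool_pos: [0.523, 0.1808, 0.2918]
tool_rot: [-3.14, -0.005, 0.005]
contact_force: [0.1, 0.8, -0.5]
opening: 0.0195
t 15.3667 tcp [633.3 193.7 293.4] tip [635.2 194.2 115.4] yaw 0.2880529271498208 upright by [-0.2  0.6  0. ] F [-0.2  0.  -0.1] open 20.019565053767003
[633.3 193.7 293.4] [-179.8   -0.6    0.3] tip [635.2 194.2 115.4]
```

View pics/w8.png

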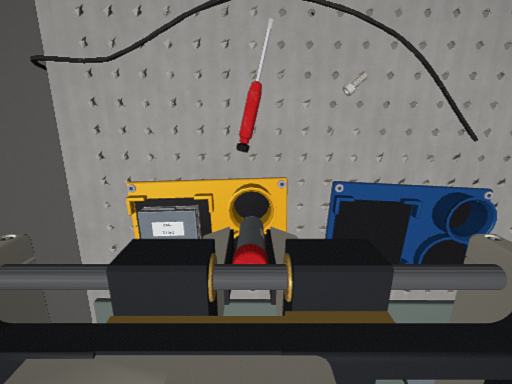

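```bash
python3 q.py w8 .032 '[[251,207]]';python3 q.py w8 .073 '[[253,220]]'; python3 q.py w8 .006 '[[131,188],[282,184]]'; python3 q.py w8 .032 '[[468,213]]'; python3 q.py w8 .006 '[[339,188],[489,195]]'
python3 - <<'E'
from h import *;import pickle
m=pickle.load(open('w8.p','rb'));print(px(m,(.6305,.1935,.073)),px(m,(.640,.1935,.073)))
E
```

```text
[632.3 193.3] [np.float64(0.0)]
[635.2 191.9] [np.float64(0.0)]
[645.5 237.7] [np.float64(150.1), np.float64(150.1)]
[627.7  -6.1] [np.float64(0.0)]
[641.   30.9] [np.float64(150.4), np.float64(150.4)]
(np.float64(250.8268660772037), np.float64(225.6609804088854)) (np.float64(250.90051815143266), np.float64(214.0938826403628))
```

```bash
python3 -m creep '[[[0,0,-18,0,0,0],[0,0,-18,0,0,0],[0,0,0,0,0,0]]]' >/dev/null;python3 st.py
```

```text
t 15.6667 tcp [630.4 193.7 257. ] tip [632.  194.2  79. ] yaw 0.305569964277176 upright by [-0.2  0.5  0. ] F [-1.  -0.3 -1.3] open 19.871452978580663
```

```bash
python3 -m creep '[[[1,0,-12,0,0,0],[1,0,-10,0,0,0],[0,0,-5,0,0,0],[0,0,0,0,0,0]]]' >/dev/null;python3 st.py
```

```text
t 16.0 tcp [630.7 193.9 229.5] tip [632.1 194.4  51.5] yaw 0.33715753669933785 upright by [-0.2  0.5  0. ] F [ 0.1  0.6 -0. ] open 19.511657451543854
```

```bash
python3 -m creep '[[[0,0,-3,0,0,0],[0,0,-2,0,0,0],[0,0,0,0,0,0]]]' >/dev/null;python3 st.py;python3 -m creep '[[[0,0,-2,0,0,0],[0,0,0,0,0,0]]]' >/dev/null;python3 st.py
```

```text
t 16.25 tcp [631.4 194.  226.7] tip [633.7 194.6  48.7] yaw 0.3497294706730495 upright by [-0.2  0.7  0. ] F [-0.5 -0.2 -0.4] open 19.611086273780153
t 16.4167 tcp [632.1 194.1 226.6] tip [635.1 194.8  48.6] yaw 0.3510260345608507 upright by [-0.2  1.   0. ] F [-0.5 -0.2  0.3] open 19.482525211004067
```

```bash
python3 -m creep '[[[0,0,0,0,0,0],[0,0,0,0,0,0],[0,0,0,0,0,0],[0,0,0,0,0,0]]]' 0.1
python3 -m creep '[[[0,0,15,0,0,0],[0,0,30,0,0,0],[0,0,25,0,0,0],[-20,-10,0,-0.2,1,0],[-35,-25,0,0,0,0]]]' -0.35
python3 -m creep '[[[-35,-30,0,0,0,0],[-35,-30,0,0,0,0],[-10,0,0,0,0,0],[0,0,0,0,0,0]]]'>/dev/null;python3 st.py
```

```text
time: 16.75
tool_pos: [0.632, 0.1941, 0.2266]
tool_rot: [-3.137, -0.017, 0.006]
contact_force: [0.0, 0.7, 0.2]
opening: 0.04
time: 17.17
tool_pos: [0.5786, 0.161, 0.2961]
tool_rot: [-3.14, 0.001, 0.008]
contact_force: [-0.8, -1.1, -0.1]
opening: 0.0615
t 17.5 tcp [495.9 102.  296.2] tip [495.1 102.1 118.2] yaw 0.4803383687192578 upright by [-0.  -0.3 -0. ] F [ 0.3  0.1 -0.6] open 61.87336978862645
```

```bash
python3 look.py w9; python3 - <<'E'
from h import *;import pickle
for n,im,q,(u,v),r in(('top',cv2.imread("pics/top0.png"),cam('top'),(250,201),20),('w1',cv2.imread("pics/w1.png"),pickle.load(open('w1.p','rb')),(305,167),28)):
    g=cv2.cvtColor(im,cv2.COLOR_BGR2GRAY)[v-r:v+r,u-r:u+r]
    k=(g<60).astype(np.uint8);y,x=np.nonzero(k);print(n,x.min()+u-r,x.max()+u-r,y.min()+v-r,y.max()+v-r,k.sum())
    c=((x.min()+x.max())/2+u-r,(y.min()+y.max())/2+v-r)
    for z in(.009,.030,.051):print(z,pt(q,*c,z)*1e3)
    print('expected outline rows if at 480,91:',px(q,(.48,.091,.009)),px(q,(.48,.091,.051)))
q=pickle.load(open('w9.p','rb'));a=cv2.imread('pics/w9.png')
for c,A,_ in blobs(a,(172,120,60),(180,255,255))[:3]: print('red',c,A,pt(q,*c,.070)*1e3)
E
```

```text
[495.9 102.  296.2] [-180.     0.3    0.5] tip [495.1 102.1 118.2]
top 242 256 194 209 193
0.009 [481.7  94.    9. ]
0.03 [479.1  93.7  30. ]
0.051 [476.5  93.5  51. ]
expected outline rows if at 480,91: (np.float64(250.30236700980402), np.float64(202.17402779107044)) (np.float64(250.05278184558773), np.float64(199.91125640634468))
w1 288 318 150 181 748
0.009 [475.9  85.8   9. ]
0.03 [479.6  89.7  30. ]
0.051 [483.4  93.6  51. ]
expected outline rows if at 480,91: (np.float64(299.35665462529545), np.float64(162.49594640858356)) (np.float64(304.95749693308284), np.float64(168.27732340947102))
red [114.1  21.6] 900 [629.7 191.4  70. ]
```

```bash
python3 -m creep '[[[-15,-11,-20,0,-0.3,0],[0,0,-25,0,0,0],[0,0,-20,0,0,0],[0,0,0,0,0,0]]]' >/dev/null;python3 st.py
```

```text
t 17.8833 tcp [486.4  92.1 231.5] tip [488.7  92.3  53.5] yaw 0.5810042175188497 upright by [-0.   0.7  0. ] F [-1.8 -0.2 -0.4] open 62.00190353747976
```

```bash
python3 -m creep '[[[-8,-1,-1,0,0.7,0],[0,0,-14,0,0,0],[0,0,-14,0,0,0],[0,0,0,0,0,0]]]' >/dev/null;python3 st.py;python3 -m creep '[[[0,0,0,0,0,0],[0,0,0,0,0,0],[0,0,0,0,0,0],[0,0,0,0,0,0],[0,0,0,0,0,0]]]' 1 20;python3 st.py
```

```text
t 18.2167 tcp [481.3  92.6 203.7] tip [481.9  92.8  25.7] yaw 0.7099744912976029 upright by [-0.1  0.2  0. ] F [-0.7 -0.9  0.1] open 62.07847633289932
time: 18.63
tool_pos: [0.4834, 0.0934, 0.2079]
tool_rot: [-3.14, -0.008, 0.014]
contact_force: [0.4, 0.2, 0.4]
opening: 0.0345
t 18.6333 tcp [483.4  93.4 207.9] tip [484.9  93.7  29.9] yaw 0.7913863910815366 upright by [-0.1  0.5  0. ] F [0.4 0.2 0.4] open 34.52496797014158
```

```bash
python3 -m creep '[[[0,0,15,0,0,0],[0,0,30,0,0,0],[0,0,10,0,0,0],[20,20,0,0,0,0],[25,25,0,0,0,0]]]' >/dev/null;python3 -m creep '[[[25,25,0,0,0,0],[22,22,0,0,0,0],[6,6,0,0,0,0],[0,0,0,0,0,0]]]' >/dev/null;python3 st.py
```

```text
t 19.3833 tcp [583.8 195.2 270.2] tip [585.9 195.7  92.2] yaw 0.6080085171344505 upright by [-0.2  0.7  0. ] F [-0.6 -0.1  0.2] open 34.61509074944708
```

```bash
python3 -m creep '[[[-1,-4,-20,0,0,0],[0,0,-18,0,0,0],[0,0,0,0,0,0]]]' >/dev/null;python3 st.py; python3 look.py w10
```

```text
t 19.6333 tcp [582.2 191.2 232.6] tip [584.7 191.7  54.7] yaw 0.7038825372131544 upright by [-0.2  0.8  0. ] F [-0.4 -0.3 -0.4] open 34.675249726166946
[582.2 191.2 232.6] [-179.8   -0.8    0.7] tip [584.7 191.7  54.7]
```

View pics/w10.png

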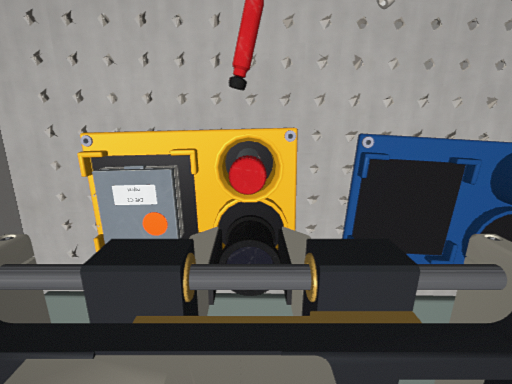

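```bash
python3 q.py w10 .016 '[[250,203]]'; python3 q.py w10 .006 '[[87,141],[290,135]]';python3 q.py w10 .016 '[[219,228]]';python3 q.py w10 .016 '[[284,228]]'
```

```text
[599.7 191.8] [np.float64(0.0)]
[645.9 237.8] [np.float64(149.3), np.float64(149.3)]
[579.5 215.2] [np.float64(0.0)]
[580.1 165.6] [np.float64(0.0)]
```

```bash
python3 -m creep '[[[-2,0,-10,0,0,0],[0,0,-8,0,0,0],[0,0,-4,0,0,0],[0,0,0,0,0,0]]]' >/dev/null;python3 st.py
```

```text
t 20.0167 tcp [580.1 190.  213.3] tip [583.4 190.6  35.4] yaw 0.6229091498282732 upright by [-0.2  1.1  0. ] F [ 0.1 -0.3 -0.2] open 34.118067146664785
```

```bash
python3 -m creep '[[[0,0,-4,0,0,0],[0,0,-2,0,0,0],[0,0,0,0,0,0]]]' >/dev/null;python3 st.py;python3 -m creep '[[[0,0,-2,0,0,0],[0,0,0,0,0,0]]]' >/dev/null;python3 st.py
```

```text
t 20.2667 tcp [580.3 189.8 207.5] tip [583.9 190.5  29.6] yaw 0.6066525306241187 upright by [-0.2  1.1  0. ] F [-0.2 -0.3 -0.3] open 34.574274018445735
t 20.4333 tcp [580.5 189.9 205.7] tip [584.1 190.6  27.7] yaw 0.6070083838630798 upright by [-0.2  1.2  0. ] F [-0.9 -0.6 -0.4] open 34.79947720754523
```

```bash
python3 -m creep '[[[0,0,-2,0,0,0],[0,0,0,0,0,0]]]' >/dev/null;python3 st.py; python3 -m creep '[[[0,0,0,0,0,0],[0,0,0,0,0,0],[0,0,0,0,0,0],[0,0,0,0,0,0]]]' -0.15
python3 -m creep '[[[0,0,15,0,0,0],[0,0,30,0,0,0],[0,0,30,-0.2,1.2,0],[-35,-15,0,0,0,0],[-35,-20,0,0,0,0]]]'; python3 look.py w11
```

```text
t 20.6 tcp [581.1 189.8 204.7] tip [585.2 190.5  26.8] yaw 0.6203038057687729 upright by [-0.2  1.3  0. ] F [-1.3 -0.4 -0.1] open 34.58831578600395
time: 20.93
tool_pos: [0.5812, 0.19, 0.2049]
tool_rot: [-3.138, -0.024, 0.011]
contact_force: [0.0, 0.0, 0.0]
opening: 0.0519
time: 21.35
tool_pos: [0.5148, 0.1564, 0.282]
tool_rot: [-3.14, -0.008, 0.012]
contact_force: [-0.4, -0.7, -0.6]
opening: 0.0529
[514.8 156.4 282. ] [-179.9   -0.5    0.7] tip [516.3 156.8 104. ]
```

View pics/w11.png

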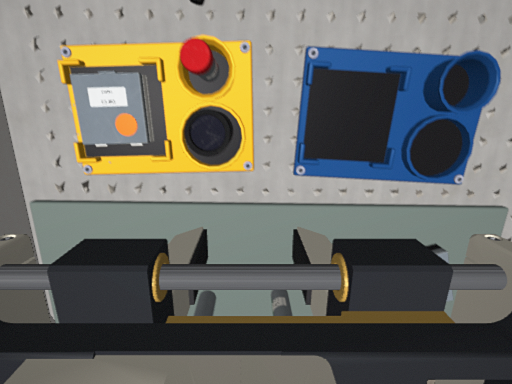

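The yellow kit is done. The white box sits in its nest, the red tube (196,55) stands in the well, and the loupe (212,132) is in the cup with a gap all round. Next is the dark box.

```bash
python3 q.py w11 .006 '[[313,53],[459.5,179]]'; python3 q.py w11 .006 '[[313,53],[300,170]]'; python3 q.py w11 .016 '[[390,73],[313,73],[307,155],[387,157]]'; python3 -m creep '[[[-15,-33,0,0,0,3.2],[-15,-33,0,0,0,3.2],[-15,-33,0,0,0,3.2],[-15,-33,0,0,0,3.2],[-12,-33,0,0,0,3.2]]]' -0.7 20 >/dev/null; python3 -m creep '[[[0,0,0,0,0,0]]]' >/dev/null; python3 st.py;python3 look.py w12
python3 - <<'E'
from h import *;import pickle
q=pickle.load(open('w12.p','rb'));a=cv2.imread('pics/w12.png')
for c,A,_ in blobs(a,(130,80,50),(155,255,255))[:2]: print('viol',c,A,pt(q,*c,.027)*1e3)
E
```

```text
[591.6  32.8] [np.float64(180.2), np.float64(180.2)]
[595.  108.1] [np.float64(99.2), np.float64(99.2)]
[594.2  73.3] [np.float64(69.0), np.float64(62.9), np.float64(66.9), np.float64(70.9)]
yaw -179.32170410936368
yaw 179.2843005208982
t 21.9 tcp [429.2 -15.8 282. ] tip [429.2 -15.9 104. ] yaw 17.79792104325338 upright by [ 0. -0.  0.] F [0.6 0.6 0. ] open 77.44539780118157
[429.2 -15.8 282. ] [180.    0.   17.8] tip [429.2 -15.9 104. ]
viol [259.5 204. ] 312 [433.1 -24.1  27. ]
```

```bash
python3 -m creep '[[[12,6,0,0,0,-1],[0,0,-25,0,0,0],[0,0,-25,0,0,0],[0,0,0,0,0,0]]]' >/dev/null; python3 st.py
```

```text
t 22.2833 tcp [444.6  -7.4 232.7] tip [446.1  -7.3  54.7] yaw 16.190918277396072 upright by [-0.   0.5  0. ] F [-1.7 -0.1  0. ] open 78.02611383428861
```

```bash
python3 -m creep '[[[-3,-2,-15,0,0.5,0.5],[0,0,-15,0,0,0],[0,0,-9,0,0,0],[0,0,0,0,0,0],[0,0,0,0,0,0]]]' >/dev/null; python3 st.py
```

```text
t 22.7 tcp [444.3  -6.2 194.4] tip [444.4  -6.   16.4] yaw 16.824818912223364 upright by [-0.1  0.   0. ] F [0.8 0.3 0.3] open 78.0349414031315
```

```bash
python3 -m creep '[[[-2,-3,0,0,0,0],[0,0,0,0,0,0],[0,0,-3,0,0,0],[0,0,0,0,0,0]]]' -0.4 >/dev/null; python3 st.py;  python3 -m creep '[[[0,0,0,0,0,0],[0,0,0,0,0,0],[0,0,0,0,0,0],[0,0,0,0,0,0]]]' 1 20 >/dev/null; python3 st.py
```

```text
t 23.0333 tcp [443.2  -9.1 194. ] tip [444.1  -9.   16. ] yaw 16.852953050789367 upright by [-0.   0.3  0. ] F [-0.7 -0.7 -0.7] open 64.7501677927188
t 23.3667 tcp [443.4  -9.3 194.7] tip [444.5  -9.3  16.7] yaw 16.82101929565054 upright by [0.  0.4 0. ] F [-0.6  0.6 -1.2] open 55.61638673020391
```

```bash
python3 -m creep '[[[0,0,10,0,0,0],[0,0,20,0,0,0],[0,0,20,0,0,0],[0,0,10,0,0,0],[0,0,0,0,0,0]]]'
python3 -m creep '[[[30,16,0,0,0,-4],[30,16,0,0,0,-4],[30,16,0,0,0,-4],[30,16,0,0,0,-4],[25,13,0,0,0,-3]]]' >/dev/null
python3 -m creep '[[[0,0,0,0,0,0]]]' >/dev/null; python3 st.py; python3 look.py w13;python3 - <<'E'
from h import *;import pickle
q=pickle.load(open('w13.p','rb'));a=cv2.imread('pics/w13.png')
k=max(blobs(a,(105,150,40),(125,255,255)),key=lambda t:t[1])[2];ys,xs=np.nonzero(k);print('blue mask',xs.min(),xs.max(),ys.min(),ys.max())
g=cv2.cvtColor(a,cv2.COLOR_BGR2HSV)
# bright low-saturation spots (screws) beside the plate top edge
for c,A,_ in blobs(a,(90,0,130),(130,80,255),4):
    p=pt(q,*c,.006)*1e3
    if A<80 and 620<p[0]<665 and -70<p[1]<130: print('spot',c,A,p)
E
```

```text
time: 23.78
tool_pos: [0.4425, -0.0092, 0.2558]
tool_rot: [-3.141, -0.002, 0.293]
contact_force: [0.7, -0.3, -1.1]
opening: 0.0551
t 24.2833 tcp [590.5  71.2 252.3] tip [590.1  71.7  74.3] yaw -3.329388381011145 upright by [-0.1 -0.1 -0. ] F [-0.5  0.4 -0.2] open 54.64997804292974
[590.5  71.2 252.3] [-179.9    0.1   -3.3] tip [590.1  71.7  74.3]
blue mask 197 393 137 238
spot [202.2 146.5] 73 [644.9 107.1   6. ]
spot [388.8 144.4] 73 [637.9 -42.7   6. ]
```

```bash
python3 -m creep '[[[5,0,-20,0,0,0.6],[1,0,-18,0,0,0],[1,0,-8,0,0,0],[0,0,0,0,0,0]]]' >/dev/null; python3 st.py
```

```text
t 24.6667 tcp [593.   69.8 201.4] tip [591.   70.   23.4] yaw -2.3380615285374136 upright by [-0.1 -0.6 -0. ] F [-0.8 -0.7 -0.8] open 55.433569905224275
```

```bash
python3 -m creep '[[[2,0,-4,0,0,0],[0,0,-3,0,0,0],[0,0,-2,0,0,0],[0,0,0,0,0,0]]]' >/dev/null; python3 st.py;python3 -m creep '[[[1,0,-3,0,0,0],[0,0,0,0,0,0]]]' >/dev/null; python3 st.py
```

```text
t 25.0 tcp [594.   68.6 192.5] tip [591.8  68.8  14.5] yaw -2.3694041508446015 upright by [-0.1 -0.7 -0. ] F [-0.1  0.1 -0.7] open 54.927551009263134
t 25.1667 tcp [595.1  68.5 191.9] tip [593.2  68.8  13.9] yaw -2.3672067158781416 upright by [-0.1 -0.6 -0. ] F [-0.3 -0.  -1.4] open 55.33591292673772
```

```bash
python3 -m creep '[[[0,0,0,0,0,0],[0,0,0,0,0,0],[0,0,0,0,0,0],[0,0,0,0,0,0]]]' -0.5
python3 -m creep '[[[0,0,10,0,0,0],[0,0,25,0,0,0],[0,0,35,-0.1,-0.6,0],[-35,8,20,0,0,0],[-35,8,0,0,0,2.4]]]'; python3 look.py w14; python3 -m creep '[[[-30,10,0,0,0,0],[-30,10,0,0,0,0],[-20,10,0,0,0,0],[-20,7,0,0,0,0],[0,0,0,0,0,0]]]' -0.3 15 >/dev/null;python3 st.py
```

```text
time: 25.5
tool_pos: [0.5958, 0.0686, 0.1937]
tool_rot: [-3.141, 0.007, -0.041]
contact_force: [0.4, 0.2, 0.1]
opening: 0.0686
time: 25.92
tool_pos: [0.5283, 0.0832, 0.287]
tool_rot: [3.141, -0.007, -0.002]
contact_force: [0.3, 0.4, 0.6]
opening: 0.0686
[528.3  83.2 287. ] [180.   -0.4  -0.1] tip [529.5  83.  109. ]
t 26.3833 tcp [414.6 122.7 288.3] tip [414.4 122.7 110.3] yaw 0.22075080600579902 upright by [ 0.  -0.1  0. ] F [-0.7 -0.2 -0.4] open 59.80395114915991
```

```bash
python3 - <<'E'
from h import *;import pickle
q=pickle.load(open('w14.p','rb'));a=cv2.imread('pics/w14.png')
for c,A,_ in blobs(a,(130,80,50),(155,255,255))[:2]: print('viol',c,A,pt(q,*c,.024)*1e3)
# grey lid outline in the blue nest
for p in((.5932,.0705,.024),): print('nest centre px',px(q,p))
E
echo "expected sticker = nest + R(-2.5deg)(-12.5,-11.2) = (580.2,59.9)"
```

```text
viol [278.7 151.8] 341 [576.4  57.7  24. ]
nest centre px (np.float64(264.17327188403647), np.float64(132.08284148426742))
expected sticker = nest + R(-2.5deg)(-12.5,-11.2) = (580.2,59.9)
```

```bash
python3 -m creep '[[[1,4,-15,0,0,0],[0,0,-20,0,0,0],[0,0,0,0,0,0]]]' >/dev/null; python3 st.py
```

```text
t 26.6333 tcp [416.  127.5 255.4] tip [417.  127.5  77.4] yaw 0.3263283978028279 upright by [-0.   0.3  0. ] F [-1.3  0.7 -0.2] open 59.502710687167756
```

```bash
python3 -m creep '[[[0,0,-16,0,0,0],[0,0,-16,0,0,0],[-1,0,-2,0,0.4,0],[0,0,0,0,0,0]]]' >/dev/null;python3 st.py;python3 -m creep '[[[0,0,0,0,0,0],[0,0,0,0,0,0],[0,0,0,0,0,0],[0,0,0,0,0,0],[0,0,0,0,0,0]]]' 1 15;python3 -m creep '[[[0,0,0,0,0,0],[0,0,0,0,0,0]]]' >/dev/null;python3 st.py
```

```text
t 26.9667 tcp [418.  127.2 223.3] tip [418.3 127.3  45.3] yaw 0.3034953466236398 upright by [-0.   0.1  0. ] F [-0.2  0.  -0.1] open 59.62237785717985
time: 27.38
tool_pos: [0.4199, 0.1271, 0.2271]
tool_rot: [-3.14, -0.007, 0.005]
contact_force: [-0.6, -0.3, -0.3]
opening: 0.0314
t 27.55 tcp [420.  127.1 227.7] tip [421.5 127.3  49.7] yaw 0.27237418910103006 upright by [-0.1  0.5  0. ] F [ 0.1 -0.5  0.3] open 19.767936334740735
```

```bash
python3 -m creep '[[[0,0,15,0,0,0],[0,0,30,0,0,0],[0,0,15,0,0,0],[0,0,0,0,0,0],[20,-14,0,0,0,0]]]' >/dev/null;python3 -m creep '[[[33,-22,0,0,0,0],[33,-22,0,0,0,0],[33,-22,0,0,0,0],[33,-22,0,0,0,0],[22,-15,0,0,0,0]]]' >/dev/null;python3 -m creep '[[[15,-10,0,0,0,0],[0,0,0,0,0,0]]]' >/dev/null;python3 st.py;python3 look.py w15;python3 - <<'E'
from h import *;import pickle
q=pickle.load(open('w15.p','rb'));a=cv2.imread('pics/w15.png')
for c,A,_ in blobs(a,(90,0,130),(130,80,255),4):
    p=pt(q,*c,.006)*1e3
    if A<90 and 620<p[0]<665 and -70<p[1]<130: print('spot',c,A,p)
g=blobs(a,(60,100,40),(85,255,255))[0];print('green',g[0],g[1])
print('well px',px(q,(.6194,-.0109,.032)))
cv2.imwrite('pics/w15c.png',cv2.resize(a[130:300,130:400],None,fx=2.8,fy=2.8,interpolation=cv2.INTER_CUBIC))
E
```

```text
t 28.55 tcp [612.8  -6.4 282. ] tip [612.7  -6.2 104. ] yaw 0.49772540983135943 upright by [-0.1 -0.  -0. ] F [-1.3 -0.1  0.1] open 19.665678837054895
[612.8  -6.4 282. ] [-179.9    0.     0.5] tip [612.7  -6.2 104. ]
spot [287.8 173. ] 51 [637.9 -41.6   6. ]
spot [126.5 164.7] 46 [644.5 108.6   6. ]
spot [121.  186.5] 4 [623.5 116.3   6. ]
spot [123.  170.5] 4 [639.  112.5   6. ]
green [249.6 256.8] 433
well px (np.float64(255.27559711570842), np.float64(199.8422972303133))
```

```bash
python3 -m creep '[[[11,-3,-5,0,0,0],[1,0,-15,0,0,0],[1,0,-8,0,0,0],[0,0,0,0,0,0]]]' >/dev/null;python3 st.py
```

```text
t 28.9333 tcp [622.1  -6.8 249.1] tip [620.4  -6.2  71.1] yaw 0.5524883252612383 upright by [-0.2 -0.5 -0. ] F [-0.6 -0.5 -1. ] open 19.763376598691085
```

```bash
python3 -m creep '[[[4,-4,0,0.1,-0.6,0],[0,0,0,0,0,0]]]' >/dev/null;python3 st.py
```

```text
t 29.1 tcp [625.2  -9.7 248.4] tip [625.   -8.7  70.4] yaw 0.6479533095246305 upright by [-0.3 -0.  -0. ] F [-0.4 -0.1 -0.7] open 19.963546586818826
```

```bash
python3 -m creep '[[[1,0,-10,0,0,0],[1,0,-8,0,0,0],[0,0,-3,0,0,0],[0,0,0,0,0,0]]]' >/dev/null;python3 st.py;python3 -m creep '[[[0,0,-3,0,0,0],[0,0,-1,0,0,0],[0,0,0,0,0,0]]]' >/dev/null;python3 st.py
```

```text
t 29.4333 tcp [627.1  -9.3 227.1] tip [627.5  -8.3  49.1] yaw 0.6773898757446787 upright by [-0.3  0.1  0. ] F [-0.5  0.6 -0.2] open 19.977399534092534
t 29.6833 tcp [627.9  -9.5 224.6] tip [628.9  -8.7  46.6] yaw 0.6887829487410153 upright by [-0.3  0.3  0. ] F [ 0.1 -0.1  0.9] open 19.37469787850825
```

At the seat height (224.7). I'll release, rise and back off.

```bash
python3 -m creep '[[[0,0,0,0,0,0],[0,0,0,0,0,0],[0,0,0,0,0,0],[0,0,0,0,0,0]]]' 0.1
python3 -m creep '[[[0,0,15,0,0,0],[0,0,35,0,0,0],[0,0,35,0,0,0],[-35,20,20,0,0,0],[-40,20,0,0,0,0]]]';python3 -m creep '[[[-40,20,10,0,0,0],[-30,15,10,0,0,0],[0,0,0,0,0,0]]]' >/dev/null; python3 st.py; python3 look.py w16; python3 -c "
import cv2;a=cv2.imread('pics/w16.png')[0:235];cv2.imwrite('pics/w16c.png',cv2.resize(a,None,fx=1.56,fy=1.56,interpolation=cv2.INTER_CUBIC))"
```

```text
time: 30.02
tool_pos: [0.6279, -0.0095, 0.2248]
tool_rot: [-3.137, -0.006, 0.012]
contact_force: [0.1, -0.5, -0.4]
opening: 0.0396
time: 30.43
tool_pos: [0.5578, 0.0264, 0.328]
tool_rot: [-3.137, -0.005, 0.007]
contact_force: [0.2, 0.3, 0.2]
opening: 0.0412
t 30.6833 tcp [482.9  63.  348.3] tip [483.4  64.  170.3] yaw 0.48102397388122015 upright by [-0.3  0.2  0. ] F [ 1.1  0.7 -0.8] open 41.41937273121707
[482.9  63.  348.3] [-179.7   -0.2    0.5] tip [483.4  64.  170.3]
```

View pics/w16c.png

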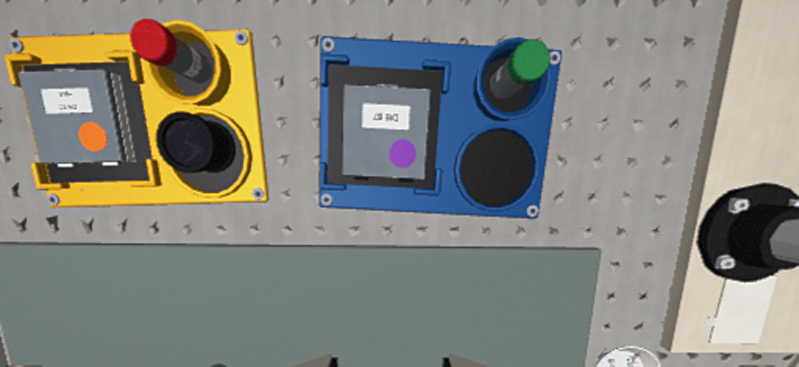

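In this view both carriers look complete: white box (75,115), red tube (150,40), loupe (185,140), dark box (390,130) inside its posts, green tube (530,60), and the blue loupe cup empty. The last view checks the side camera for seating and for the spare pieces.

```bash
python3 - <<'E'
from h import *
a=viewer.read_camera("side");b=viewer.read_camera("top");cv2.imwrite("pics/side1.png",a);cv2.imwrite("pics/top1.png",b)
cv2.imwrite("pics/side1c.png",cv2.resize(a[120:285,140:420],None,fx=2.8,fy=2.8,interpolation=cv2.INTER_CUBIC))
m=cam('side');a0=cv2.imread('pics/side0.png')
for im in(a0,a):
    for n,lo,hi in(('blue',(105,150,60),(125,255,255)),):
        print([(c,A) for c,A,_ in blobs(im,lo,hi,15) if c[1]<170][:3])
for n,p in(('red',(.629,.193,.070)),('green',(.6195,-.0095,.070)),('loupe',(.5765,.1905,.048)),('W',(.5955,.272,.024)),('D',(.5932,.0705,.024))): print(n,px(m,p))
for n,lo,hi in(('green',(60,100,50),(85,255,255)),('red',(170,120,60),(180,255,255)),('viol',(130,80,50),(155,255,255)),('or',(8,150,100),(16,255,255))): print(n,[(c,A) for c,A,_ in blobs(a,lo,hi,10)][:3])
E
```

```text
[(array([279.9, 143.6]), np.int32(61))]
[(array([279.9, 143.7]), np.int32(63))]
red (np.float64(346.1908712904866), np.float64(196.74011775816246))
green (np.float64(242.580723019033), np.float64(235.20897432195653))
loupe (np.float64(325.3021321042846), np.float64(192.33657105586886))
W (np.float64(364.3167684232121), np.float64(193.78524733580517))
D (np.float64(275.66289266709595), np.float64(230.13683583163368))
green [(array([243.1, 238.7]), np.int32(139))]
red [(array([346.4, 200.6]), np.int32(58)), (array([374.5, 251.1]), np.int32(34)), (array([368.8, 243.4]), np.int32(18))]
viol [(array([264.1, 227.1]), np.int32(47))]
or [(array([355.9, 192.8]), np.int32(30))]
```

View pics/side1c.png

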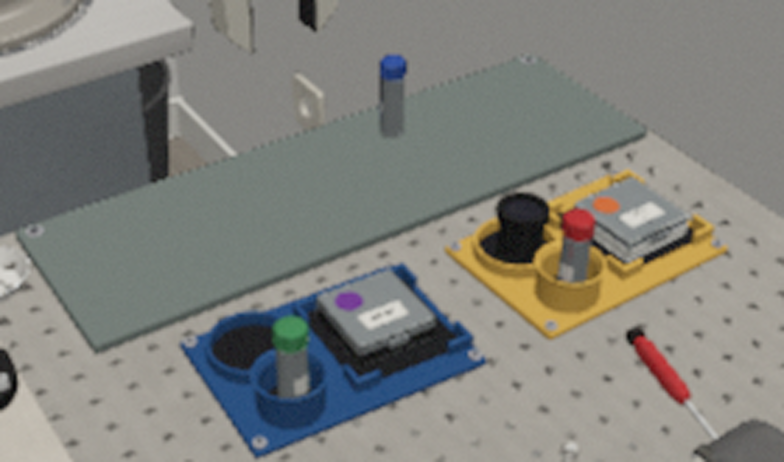

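```bash
python3 -c "
from cell import robot
print(robot.hand_in(), robot.observe()['time'])"
```

```text
the job is handed in; nothing more can be done
the job is handed in; nothing more can be done
```

Both kits are made up and the job is handed in, at about 31 s of robot time; no verdict is given.

- **Yellow carrier:** it holds the white-based box with the orange sticker, the red-capped tube and the loupe. I first slid the box flat along the board, because the wall left no room for the gripper beside it. I then regripped it on its plain sides.
- **Blue carrier:** it holds the black-based box with the violet sticker and the green-capped tube. Its loupe cup is empty.

**Last checks**
- **Pictures:** the final wrist and side pictures show both boxes flat between their posts. The tubes and the loupe stand upright in their nests.
- **Caps:** both tube caps appear where seated tubes should show them, within about 4 px.
- **Box position:** the sticker positions put each box within about 4 mm of its nest centre, against at least 8 mm of clearance.
- **Box height:** the same check gave lid heights of 25.6 and 25.9 mm where 24 mm was expected. That is within the 2 mm calibration, so it does not separately prove they are fully down. The tool did stop within 0.2 mm of its calculated seating height for both.
- **Left alone:** the blue-capped tube is unmoved, at the same side-camera pixel before and after. I never went near the dish of screws, but its end position was only glimpsed at the edge of a picture and not measured.

Forces read at the wrist stayed within a few newtons.

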